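Fit a filter cartridge in the bench fume extractor and start it

ROBOT

A 6-joint arm with a two-finger parallel gripper is mounted at the origin on the work surface. World frame = base frame: x ahead of the robot, y to its left, z up, the work surface at z = 0. Lengths are in mm, angles in rad, forces in N, time in s.
With the tool pointing down it reaches from about 350 to 875 mm from the base axis. Payload 4.2 kg.
Tool frame: the origin (TCP) lies at the very end of the fingers, on their centre line; the grasp point (between the pads) lies 19 mm behind it; z points along the fingers, y is the line along which they close (so a half turn about z gives the same grasp; the last joint's range is limited). The gripper opens to 85 mm and grips with 20 to 120 N. Pads are 22 mm wide; open, the fingers measure 114 mm over their backs; the gripper's body (76 mm by 85 mm) begins 54 mm behind the grasp point. The pads swing forward as they close: fully open they stand 13 mm farther back than shut.
Start: joints at [-0.911, 0.385, 0.008, 0, -1.194, -0.259], TCP at [243.86, -575.44, 195.512] pointing down, gripper open.
Joint ranges: [-3.14, 3.14], [-1.21, 2.06], [-1.07, 1.41], [-3.16, 2.05], [-2.99, -0.16], [-3.1, 3.1]. Speed limits (rad/s): [2.79, 2.79, 3.14, 3.14, 3.14, 3.14].

INTERFACE

Orientations are given as a unit quaternion [x, y, z, w].
In Python, from bench import read_state, get_image, camera_model, job_done gives the robot as it stands.
- The arm moves only by the shell command python3 -m handwheel 'ROWS'. ROWS is JSON, a list of rows, each a list of 7 numbers: the shift along the tool's x, y, z in m, then the turn, a rotation vector about the tool's x, y, z in rad, then the gripper's target within -1 to 1 (fully open at 1, half-way at 0, shut at -1). In form: [[dx, dy, dz, wx, wy, wz, jaw], ...]. A call has 1 to 10 rows; each row is the pose to reach, as a shift and turn from the pose commanded when the call began, along the tool's axes at that moment; what a row does not reach only later rows make up. A row lasts 1/8 s, in which the tool goes at most 62.5 mm and 10.7 degrees, less where a joint would pass 70% of its speed; a pose out of reach is approached as far as the arm can. A call with a gripper value outside its range is refused whole. The fingers move at their own pace and stop on an object; the grip force is fixed at half the most. Time passes only in rows, so rows that repeat a pose let the fingers close. It gives the time, the measured TCP pose, the force, the opening and the grip force at its end, in the units of the state.
- read_state(): the state, without advancing time (a new reading comes with each control period).
- get_image(name): name is "scene" or "top" or "wrist"; returns (picture, depth): 420x560x3 uint8, blue, green, red; 420x560 float32, mm along the optical axis (not along the pixel's ray), 0 where there is no reading.
- camera_model(name): a dict with "K" (3x3 intrinsics, pixels), "rvec" (rotation vector, rad) and "tvec" (3), from world to camera coordinates, as OpenCV has them; the wrist camera has in their place "hand_eye" (4x4, takes a point from camera to tool coordinates, whose origin is the TCP and whose axes are the flange's). Camera axes: x right, y down, z forward; pixel columns grow to the right and rows downward; lengths in mm; the calibration is good to about 2 mm. A picture is of the moment at which its call begins: read the wrist's pose just before it. camera_model takes no time and is no camera call.
- job_done(): hands the job in; it is judged then, once.
The state is a dict: "clock": time; "joints": joint angles; "joint_vel": joint speeds; "joint_efforts": joint torques, N m; "position": TCP position; "ee_rot": TCP orientation; "contact_force": force on the tool from outside, world axes, zero at the start; "wrist_torque": the same for the moment, N m; "gripper_width": finger opening in mm; "grasp_force": force on a finger pad.
Only numpy, scipy, OpenCV 4.12 (cv2) and the standard library are available. Lean on these libraries where they do the work, as an engineer would, in place of code of your own. Each camera call takes 0.05 s, during which the arm holds its last target. There are 200 camera calls.

TASK

Fit the filter cartridge with two lugs (not the one with three) into the round collar of the fume extractor: lower it so that its lugs go through the two gaps in the collar and hang on the ledge, then twist it clockwise, seen from above, until the lugs drop down into the locking notches. Once it is locked, push the extractor's lever all the way over, away from the robot, to start it, and leave the other things on the bench where they are.

Things in the scene. Friction and masses are not known exactly. Their poses are not given: they have to be found in the camera images.
- extractor: Fume extractor: fixed grey box 200 (x) x 260 (y) x 85 mm high, yaw varies by 0.2 rad either way. Origin at the centre of its underside on the bench, z up, x roughly away from the robot, y to the robot's left. On its deck stand the steel bayonet collar (centre at x = 0, y = -50 mm) and the lever (at x = 0, y = +80 mm).
- collar (a point): Centre of the collar's top face, 117 mm above the bench, axes parallel to the extractor's. Steel ring, inside radius 39 mm, outside 56, open below: the cartridge's body hangs free in it. Its top has two opposite gaps 22 mm wide, on the extractor's x axis (towards the robot and away). The way on from the gaps is clockwise seen from above; anticlockwise is solid.
- gap (a point): Ledge under the collar's gap nearer the robot, where a lug first comes to rest: 100 mm above the bench, 17 mm below the collar's top, 47.5 mm from its axis; the other ledge is opposite. From it a level track runs clockwise under a lip 5 mm thick whose underside is 12 mm above the ledge.
- notch (a point): Floor of the locking notch belonging to that gap, 60 degrees clockwise of it seen from above (a small dark stud on the lip marks it; the other is opposite): 8 mm lower than the ledge (92 mm above the bench), 22 mm wide for the 14 mm lug, with a solid stop at its far end. The lip covers it.
- cartridge: Filter cartridge with TWO opposite lugs, loose, upright, 0.18 to 0.35 kg, white plastic. Round body 70 mm diameter, 80 mm high. Origin at the centre of its foot, z up the axis, x along the lugs and the grip bar; half a turn makes no difference. Yaw within 0.5 rad of world x. Foot height above the bench: 50 mm resting on the ledge, 42 mm locked. It slides easily and drops by its weight when let go.
- grip (a point): Grasp point of the two-lug cartridge, on its axis 104 mm above its foot: in the grip bar, which lies along its x (in line with the lugs), 56 mm long, 16 mm wide, from 79 to 117 mm above the foot. Pinch it across its width.
- lug (a point): Underside of the outer end of one lug of the two-lug cartridge, 48 mm from its axis, 50 mm above its foot. Each lug is 14 mm wide and 8 mm thick.
- spare: Another cartridge, same body, size and grip bar, but with THREE lugs 120 degrees apart, which do not fit the collar; loose, origin at the centre of its foot. It and the two-lug cartridge swap places at random. Bystander: leave it where it is (the run fails if it is shifted more than 40 mm).
- lever (a joint): Start lever of the extractor, rad: 0 = off, leaning to the robot's side (extractor -x); 1.0 = fully on, leaning away (extractor +x). It starts between 0 and 0.12, has light friction and stays where it is left.
- lever_tip (a point): Centre of the 26 mm steel ball on the lever's end, 75 mm from the pivot; the pivot is 107 mm above the bench. At off the ball is 36 mm to the robot's side of the pivot and 173 mm above the bench; fully on it is 36 mm beyond it, at the same height; upright 182 mm.
- screwdriver: Screwdriver 180 mm long, lying; origin at its middle. Bystander: leave it where it is (the run fails if it is shifted more than 40 mm).
- spool: Blue spool, 60 mm diameter, 45 mm high, origin under its centre. Bystander: leave it where it is (the run fails if it is shifted more than 40 mm).
- capacitor: Capacitor can, blue side and bare metal top, 40 mm diameter, 51 mm high, standing between the cartridges; origin under its centre. Bystander: leave it where it is (the run fails if it is shifted more than 40 mm).
- multimeter: Orange multimeter 85 x 170 x 46 mm, lying; origin under its centre. Bystander: leave it where it is (the run fails if it is shifted more than 40 mm).
Not all that is in view belongs to the job. Leave any purple or yellow look-alike of the cartridge alone.

How it is judged:
By the outcome, as a careful person would: the job done as asked, in the order asked, and still so for the second after the job is handed in, with the robot touching nothing.
It also fails if it takes over 58 s, if anything falls off the work surface, if the arm or the gripper's body presses on something with over 40 N, if the wrist force passes 120 N, or if a joint passes its speed limit or range.

## Working session

There is one attempt and no reset: what is moved stays moved. The work goes in short steps, Python scripts to look and compute and a shell command to move; the robot and the scene stay as the last step left them, time stands still between calls to the robot, and variables do not carry over. Pictures are saved under pics/ and viewed, at most 10 in all, crops included, and the job is handed in when it is done.

```bash
mkdir -p pics; ls
cat > h.py <<'E'
import numpy as np, cv2, json
from scipy.spatial.transform import Rotation as R
from bench import read_state, get_image, camera_model
def world(name,depth,uv=None,st=None):
    m=camera_model(name);K=np.array(m["K"])
    v,u=np.mgrid[0:depth.shape[0],0:depth.shape[1]]
    P=np.stack([(u-K[0,2])/K[0,0]*depth,(v-K[1,2])/K[1,1]*depth,depth],-1)
    if "hand_eye" in m:
        H=np.array(m["hand_eye"]);P=P@H[:3,:3].T+H[:3,3]
        return P@R.from_quat(st["ee_rot"]).as_matrix().T+np.array(st["position"])
    Rm=R.from_rotvec(np.ravel(m["rvec"])).as_matrix()
    return (P-np.ravel(m["tvec"]))@Rm
def grab(name,fn):
    st=read_state();im,d=get_image(name);cv2.imwrite("pics/"+fn+".png",im);np.save("pics/"+fn+".npy",d)
    return im,d,world(name,d,st=st)
E
python3 - <<'E'
from h import *
st=read_state();print({k:np.round(v,3).tolist() for k,v in st.items()})
im,d,P=grab("top","top1");np.save("pics/top1_P.npy",P)
im,d,P=grab("scene","sc1");np.save("pics/sc1_P.npy",P)
for n in("top","scene","wrist"):print(camera_model(n))
E
```

```text
pics
{'clock': 0.0, 'joints': [-0.911, 0.386, 0.007, -0.0, -1.194, -0.259], 'joint_vel': [0.001, -0.001, -0.001, 0.001, 0.001, -0.001], 'joint_efforts': [-0.0, -39.229, 18.84, 4.186, -0.005, 0.0], 'position': [243.602, -574.853, 194.423], 'ee_rot': [-0.199, 0.98, 0.001, -0.0], 'contact_force': [-0.42, -0.583, 0.361], 'wrist_torque': [-0.056, 0.006, 0.041], 'grasp_force': 0.0, 'gripper_width': 85.671}
{'K': array([[439.52407656,   0.        , 278.57172243],
       [  0.        , 439.52407656, 212.91177317],
       [  0.        ,   0.        ,   1.        ]]), 'rvec': array([ 2.19973482, -2.17200787,  0.0940707 ]), 'tvec': array([-120.40873747,  547.75960363, 1264.88220472])}
{'K': array([[408.33631265,   0.        , 278.94985488],
       [  0.        , 408.33631265, 208.68638315],
       [  0.        ,   0.        ,   1.        ]]), 'rvec': array([ 1.77379315,  1.29971809, -0.7390147 ]), 'tvec': array([ -40.64426032, -156.11008218, 1568.33257968])}
{'K': array([[314.68963343,   0.        , 280.7569566 ],
       [  0.        , 314.68963343, 209.4692706 ],
       [  0.        ,   0.        ,   1.        ]]), 'hand_eye': array([[-2.94419481e-05, -9.65289536e-01, -2.61182142e-01,
         6.64163076e+01],
       [ 9.99999954e-01,  5.00814079e-05, -2.97819005e-04,
        -3.67161321e-01],
       [ 3.00561938e-04, -2.61182139e-01,  9.65289490e-01,
        -1.78663886e+02],
       [ 0.00000000e+00,  0.00000000e+00,  0.00000000e+00,
         1.00000000e+00]])}
```

View pics/top1.png

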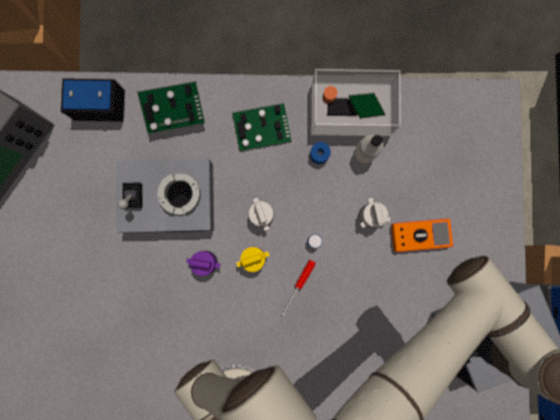

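View pics/sc1.png

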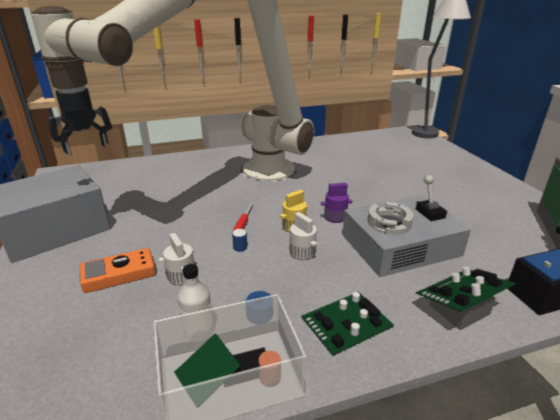

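The top view shows white cartridges at (261,213) and (375,215), the extractor around (165,197) with its collar at (179,194), and the lever ball near (123,203). I'll enlarge the cartridges and collar to count lugs.

Run:
```python
from h import *
im=cv2.imread("pics/top1.png");P=np.load("pics/top1_P.npy")
c=[cv2.resize(im[y-30:y+30,x-30:x+30],(380,380),interpolation=cv2.INTER_CUBIC) for x,y in((261,213),(375,215))]
cv2.imwrite("pics/crop1.png",np.hstack(c))
hsv=cv2.cvtColor(im,cv2.COLOR_BGR2HSV)
for x,y in((261,213),(375,215)):
    s=P[y-30:y+30,x-30:x+30].reshape(-1,3)
    for lo,hi in((100,125),(70,90),(43,63)):
        q=s[(s[:,2]>lo)&(s[:,2]<hi)]; 
        if len(q)>5:
            r=cv2.minAreaRect(q[:,:2].astype(np.float32));m=q.mean(0);w,v=np.linalg.eigh(np.cov(q[:,:2].T));print((x,y),lo,len(q),m.round(1),np.round(r[0],1),np.round(r[1],1),'yaw',np.round(np.arctan(v[1,1]/v[0,1]),3))
# extractor deck & collar
s=P[140:260,95:230].reshape(-1,3)
q=s[(s[:,2]>78)&(s[:,2]<92)];r=cv2.minAreaRect(q[:,:2].astype(np.float32));print('deck',len(q),q.mean(0),r)
q=s[(s[:,2]>112)&(s[:,2]<124)];print('collar',len(q),q.mean(0).round(1),cv2.minEnclosingCircle(q[np.hypot(*(q[:,:2]-np.median(q[:,:2],0)).T)<80][:,:2].astype(np.float32)))
q=s[s[:,2]>155];print('lever',len(q),q.mean(0).round(1) if len(q) else '')
```

```text
(261, 213) 100 120 [543.7 -62.5 115.8] [544.4 -62.2] [55.5 15.6] yaw 0.368
(261, 213) 70 358 [543.6 -62.5  79.5] [544.1 -61. ] [67.8 67.2] yaw -1.152
(261, 213) 43 56 [536.4 -66.7  55.6] [545.7 -68.7] [91.1 57.3] yaw 0.38
(375, 215) 100 144 [ 546.4 -382.4  114.6] [ 546.5 -383.8] [55.2 16.8] yaw 0.22
(375, 215) 70 326 [ 545.1 -379.7   79.3] [ 545.6 -383.5] [67.3 67.6] yaw -1.41
(375, 215) 43 99 [ 542.6 -372.4   56. ] [ 538.6 -378.1] [86.7 76.3] yaw -0.492
deck 4882 [586.09429865 210.91178308  84.87104214] ((551.2522583007812, 206.47225952148438), (284.036865234375, 268.19476318359375), 2.2798702716827393)
collar 717 [592.5 187.5 116.9] ((592.9194946289062, 188.11172485351562), 79.25664520263672)
lever 147 [511.9 125.2 648. ]
```

View pics/crop1.png

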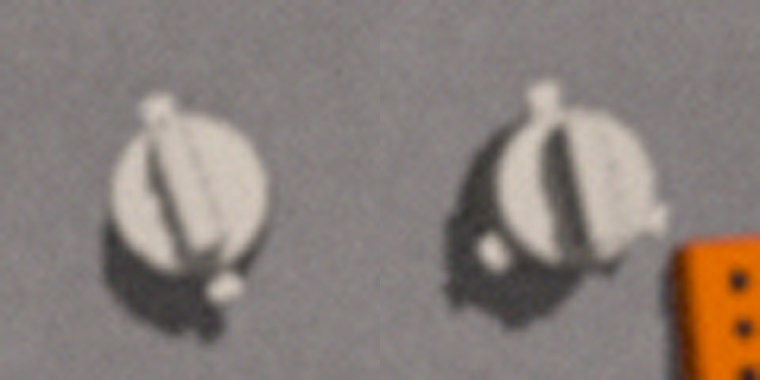

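The left crop shows the two-lug cartridge, with lugs in line with the bar at (155,105) and (225,290). The right crop shows three lugs. So the target is the one near (544,-62), yaw about 0.37. Next I'll refine the extractor pose and work out the hover move.

```bash
cat >> h.py <<'E'
def delta(pos,yaw,st=None):
    """tool-frame shift (m) & turn to get TCP at pos with tool -x axis at world yaw, pointing down"""
    st=st or read_state();Rc=R.from_quat(st["ee_rot"])
    Rt=R.from_matrix(np.array([[-np.cos(yaw),-np.sin(yaw),0],[-np.sin(yaw),np.cos(yaw),0],[0,0,-1]]).T)
    return ((Rc.inv().apply(np.array(pos)-st["position"]))/1000).round(4),(Rc.inv()*Rt).as_rotvec().round(4)
E
python3 - <<'E'
from h import *
P=np.load("pics/top1_P.npy");s=P[145:242,100:222].reshape(-1,3)
q=s[(s[:,2]>80)&(s[:,2]<89)&(s[:,0]>460)];r=cv2.minAreaRect(q[:,:2].astype(np.float32));print('deck',r)
for i in range(4):print(cv2.boxPoints(r)[i])
q=s[(s[:,2]>113)&(s[:,2]<121)];c=np.median(q[:,:2],0);q=q[np.hypot(*(q[:,:2]-c).T)<64];print('collar',q.mean(0).round(1),cv2.minEnclosingCircle(q[:,:2].astype(np.float32)))
q=s[(s[:,2]>155)&(s[:,2]<220)];print('ball',len(q),q.mean(0),q.max(0),q.min(0))
print(delta([543.7,-62.3,230],0.368))
E
```

```text
deck ((592.5571899414062, 211.45486450195312), (200.97927856445312, 260.4353942871094), 2.3176522254943848)
[486.88382 337.5023 ]
[497.41568  77.27992]
[698.2306   85.40744]
[687.6987  345.62982]
collar [594.2 185.8 116.9] ((594.305419921875, 168.9336395263672), 53.24143600463867)
ball 86 [556.15207679 287.20776573 182.29869152] [570.00406773 299.98748748 190.41570439] [544.38979451 276.45092122 155.38780178]
(array([-0.4762,  0.3551, -0.0348]), array([ 0.002 , -0.0001,  0.0326]))
```

```bash
python3 -m handwheel '[[-0.03,0.02,-0.035,0,0,0,1],[-0.08,0.06,-0.035,0,0,0,1],[-0.13,0.10,-0.035,0,0,0.01,1],[-0.18,0.135,-0.035,0,0,0.02,1],[-0.23,0.17,-0.035,0,0,0.03,1],[-0.28,0.21,-0.035,0,0,0.033,1],[-0.33,0.245,-0.035,0,0,0.033,1],[-0.38,0.285,-0.035,0,0,0.033,1],[-0.43,0.32,-0.035,0,0,0.033,1],[-0.476,0.355,-0.035,0,0,0.033,1]]'
python3 -m handwheel '[[0,0,0,0,0,0,1],[0,0,0,0,0,0,1]]'
python3 - <<'E'
from h import *
im,d,P=grab("wrist","w1")
st=read_state();print(np.round(st["position"],1),np.round(st["ee_rot"],4))
s=P.reshape(-1,3);print(d.min(),d.max())
q=s[(s[:,2]>108)&(s[:,2]<122)&(np.hypot(s[:,0]-543,s[:,1]+62)<45)]
r=cv2.minAreaRect(q[:,:2].astype(np.float32));print(len(q),q.mean(0),r)
q=s[(s[:,2]>72)&(s[:,2]<85)&(np.hypot(s[:,0]-543,s[:,1]+62)<45)]
print(len(q),cv2.minEnclosingCircle(q[:,:2].astype(np.float32)),q[:,2].mean())
E
```

```text
clock: 1.35
position: [544.2, -60.8, 230.2]
ee_rot: [-0.183, 0.983, 0.0, -0.0]
contact_force: [1.1, -1.6, -0.0]
gripper_width: 85.4
grasp_force: 0.0
clock: 1.6
position: [543.1, -62.8, 229.9]
ee_rot: [-0.183, 0.983, 0.0, -0.001]
contact_force: [-0.4, -0.6, 0.1]
gripper_width: 84.9
grasp_force: 0.0
[543.  -63.4 230.2] [-1.826e-01  9.832e-01  0.000e+00 -5.000e-04]
0.0 1337.73
953 [541.67209577 -65.40076728 116.73668751] ((542.8955078125, -65.18607330322266), (55.012210845947266, 15.45521068572998), 21.370040893554688)
2327 ((543.2086791992188, -64.81938934326172), 34.84278106689453) 80.09501518892964
```

View pics/w1.png

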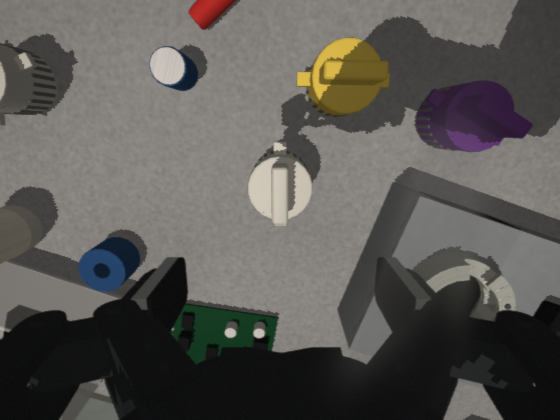

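The wrist view shows the cartridge's bar upright at (280,195), midway between the open fingers, with clear space around it. I'll descend and grip.

```bash
python3 -m handwheel '[[0.001,-0.002,0.04,0,0,0,1],[0.001,-0.002,0.09,0,0,0,1],[0.001,-0.002,0.12,0,0,0,1],[0.001,-0.002,0.145,0,0,0,1],[0.001,-0.002,0.145,0,0,0,1],[0.001,-0.002,0.145,0,0,0,-1],[0.001,-0.002,0.145,0,0,0,-1],[0.001,-0.002,0.145,0,0,0,-1],[0.001,-0.002,0.145,0,0,0,-1],[0.001,-0.002,0.145,0,0,0,-1]]'
python3 -m handwheel '[[0,0,0,0,0,0,-1],[0,0,0,0,0,0,-1],[0,0,-0.04,0,0,0,-1],[0,0,-0.09,0,0,0,-1],[0,0,-0.15,0,0,0,-1],[0,0,-0.17,0,0,0,-1],[0,0,-0.17,0,0,0,-1]]'
python3 - <<'E'
from h import *
print(delta([594.6,161.5,255],0.0405), read_state()["position"])
E
```

```text
clock: 2.9
position: [543.5, -65.0, 85.7]
ee_rot: [-0.183, 0.983, -0.0, 0.0]
contact_force: [-0.4, 0.0, -0.7]
gripper_width: 0.0
grasp_force: 0.0
clock: 3.78
position: [544.2, -65.0, 257.3]
ee_rot: [-0.183, 0.983, -0.0, 0.002]
contact_force: [-0.5, 0.1, -1.1]
gripper_width: -0.2
grasp_force: 0.0
(array([-0.1284,  0.1932,  0.0026]), array([-1.000e-04,  4.200e-03,  3.273e-01])) [544.19562125 -64.96094762 257.25597225]
```

The gripper shut on nothing, so I'll look again.

Run:
```python
from h import *
im,d,P=grab("wrist","w2")
s=P.reshape(-1,3)
q=s[(s[:,2]>108)&(s[:,2]<122)&(np.hypot(s[:,0]-543,s[:,1]+62)<60)]
if len(q):r=cv2.minAreaRect(q[:,:2].astype(np.float32));print(len(q),q.mean(0),r)
```

```text
799 [541.70945889 -65.3418539  116.8482863 ] ((542.6678466796875, -65.27549743652344), (54.5434455871582, 15.439895629882812), 21.47283172607422)
```

View pics/w2.png

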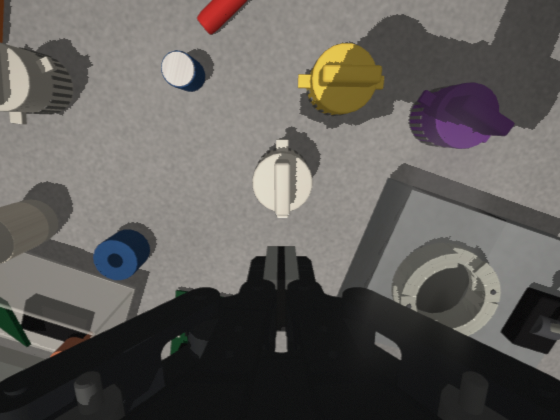

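The cartridge hasn't moved: its bar is at (283,190) and the shut fingertips are at (282,250). I'll check where the fingers really are in the tool frame.

Run:
```python
from h import *
d=np.load("pics/w2.npy");m=camera_model("wrist");K=m["K"];H=m["hand_eye"]
for v in range(225,300,6):
  for u in (272,281,290):
    z=d[v,u];p=H[:3,:3]@np.array([(u-K[0,2])/K[0,0]*z,(v-K[1,2])/K[1,1]*z,z])+H[:3,3]
    print((u,v),z.round(0),p.round(1),end=' ')
  print()
```

```text
(272, 225) 459.0 [-75.2 -13.3 258.1] (281, 225) 459.0 [-7.530e+01 -2.000e-01  2.582e+02] (290, 225) 457.0 [-74.8  12.9 256.8] 
(272, 231) 461.0 [-84.5 -13.4 258.1] (281, 231) 461.0 [-8.430e+01 -2.000e-01  2.577e+02] (290, 231) 460.0 [-84.1  13.  257. ] 
(272, 237) 461.0 [-93.1 -13.4 256.3] (281, 237) 464.0 [-9.41e+01 -2.00e-01  2.59e+02] (290, 237) 462.0 [-93.2  13.  256.5] 
(272, 243) 465.0 [-102.9  -13.5  257.4] (281, 243) 464.0 [-1.026e+02 -2.000e-01  2.566e+02] (290, 243) 466.0 [-103.4   13.2  258.6] 
(272, 249) 145.0 [ 10.8  -4.5 -43. ] (281, 249) 144.0 [ 11.3  -0.3 -44.2] (290, 249) 144.0 [ 11.3   3.8 -44.3] 
(272, 255) 138.0 [ 11.   -4.3 -50.5] (281, 255) 138.0 [ 11.2  -0.3 -50.9] (290, 255) 139.0 [ 10.8   3.7 -50. ] 
(272, 261) 132.0 [ 11.2  -4.1 -57.3] (281, 261) 131.0 [ 11.6  -0.3 -58. ] (290, 261) 132.0 [ 11.2   3.5 -57.1] 
(272, 267) 125.0 [ 11.5  -3.9 -63.6] (281, 267) 125.0 [ 11.5  -0.3 -63.6] (290, 267) 127.0 [ 10.9   3.3 -62.2] 
(272, 273) 121.0 [ 11.1  -3.8 -68. ] (281, 273) 122.0 [ 11.   -0.3 -67.7] (290, 273) 122.0 [ 10.9   3.2 -67.7] 
(272, 279) 116.0 [ 11.2  -3.7 -73. ] (281, 279) 117.0 [ 10.8  -0.3 -72.3] (290, 279) 116.0 [ 11.3   3.  -73.3] 
(272, 285) 109.0 [ 12.5  -3.5 -79.9] (281, 285) 116.0 [  9.1  -0.3 -73.7] (290, 285) 109.0 [ 12.5   2.8 -79.9] 
(272, 291) 105.0 [ 12.9  -3.3 -84.7] (281, 291) 117.0 [  6.6  -0.3 -73.6] (290, 291) 107.0 [ 11.8   2.7 -82.8] 
(272, 297) 102.0 [ 12.4  -3.2 -87.7] (281, 297) 119.0 [  3.5  -0.3 -72.6] (290, 297) 103.0 [ 11.8   2.6 -86.7]
```

The fingertips are really about 42 mm behind the reported TCP (tool z ≈ -42). That explains why the jaws closed above the bar. I'll apply that offset and grip again, so the reported z should be about 45.

```bash
python3 -m handwheel '[[0,0,0,0,0,0,1],[0,0,0,0,0,0,1],[0,0,0.03,0,0,0,1],[0,0,0.08,0,0,0,1],[0,0,0.12,0,0,0,1],[0,0,0.15,0,0,0,1],[0,0,0.18,0,0,0,1],[0,0,0.2,0,0,0,1],[0,0,0.211,0,0,0,1],[0,0,0.211,0,0,0,1]]'
python3 -m handwheel '[[0,0,0,0,0,0,-1],[0,0,0,0,0,0,-1],[0,0,0,0,0,0,-1],[0,0,0,0,0,0,-1],[0,0,0,0,0,0,-1],[0,0,0,0,0,0,-1],[0,0,0,0,0,0,-1]]'
```

```text
clock: 5.08
position: [542.9, -65.2, 43.7]
ee_rot: [-0.183, 0.983, -0.0, -0.001]
contact_force: [0.5, 1.0, 0.3]
gripper_width: 85.3
grasp_force: 0.0
clock: 5.95
position: [543.6, -65.1, 44.9]
ee_rot: [-0.183, 0.983, -0.0, 0.0]
contact_force: [-0.3, 0.2, 3.5]
gripper_width: 15.1
grasp_force: 60.9
```

Gripped: width 15 mm, 61 N. I'll lift it, and fit the collar and lever from the wrist depth image I already have.

```bash
python3 -m handwheel '[[0,0,-0.02,0,0,0,-1],[0,0,-0.05,0,0,0,-1],[0,0,-0.09,0,0,0,-1],[0,0,-0.13,0,0,0,-1],[0,0,-0.165,0,0,0,-1],[0,0,-0.165,0,0,0,-1],[0,0,-0.165,0,0,0,-1]]'
cat > collar.py <<'E'
from h import *
from scipy.optimize import least_squares
def fit(P,c0=(594.6,161.5)):
    s=P.reshape(-1,3);q=s[np.abs(s[:,2]-117)<3.5];q=q[np.hypot(q[:,0]-c0[0],q[:,1]-c0[1])<66]
    # fit annulus 39..56 : penalise points outside
    def f(p):
        r=np.hypot(q[:,0]-p[0],q[:,1]-p[1]);return np.maximum(0,r-56)+np.maximum(0,39-r)
    o=least_squares(f,c0,loss='soft_l1')
    r=np.hypot(*(q[:,:2]-o.x).T);a=np.arctan2(q[:,1]-o.x[1],q[:,0]-o.x[0])
    h,_=np.histogram(np.degrees(a)[(r>41)&(r<54)],bins=72,range=(-180,180))
    return o.x,len(q),r.min(),r.max(),h
E
python3 - <<'E'
from collar import *
print(fit(np.load("pics/top1_P.npy")))
st=read_state()
print(delta([594.6,75,210],0.0405),st["position"],st["gripper_width"])
E
```

```text
clock: 6.82
position: [541.9, -64.9, 207.3]
ee_rot: [-0.183, 0.983, 0.001, -0.002]
contact_force: [-0.6, -0.2, -2.9]
gripper_width: 15.4
grasp_force: 60.2
(array([593.95960875, 161.54482686]), 490, np.float64(38.227432155098974), np.float64(57.12343535233329), array([0, 0, 0, 1, 6, 4, 7, 5, 6, 8, 7, 5, 6, 8, 5, 6, 6, 8, 5, 7, 8, 6,
       6, 7, 5, 6, 7, 6, 6, 6, 7, 5, 7, 1, 0, 0, 0, 0, 0, 2, 6, 6, 5, 8,
       7, 8, 7, 8, 6, 6, 6, 6, 6, 6, 5, 6, 6, 6, 7, 6, 6, 5, 6, 6, 7, 7,
       4, 6, 7, 1, 0, 0]))
(array([-0.0994,  0.1117, -0.0028]), array([ 0.0015, -0.0039,  0.3266])) [541.8905702  -64.94582009 207.29497222] 15.370107790061242
```

```bash
python3 -m handwheel '[[-0.02,0.02,0,0,0,0.06,-1],[-0.045,0.05,0,0,0,0.15,-1],[-0.07,0.08,0,0,0,0.24,-1],[-0.09,0.1,0,0,0,0.3,-1],[-0.099,0.112,0,0,0,0.327,-1],[-0.099,0.112,0,0,0,0.327,-1],[-0.099,0.112,0,0,0,0.327,-1]]'
python3 - <<'E'
from collar import *
im,d,P=grab("wrist","w3");st=read_state();print(st["position"])
print(fit(P))
# held bar & lugs in the tool frame
m=camera_model("wrist");H=m["hand_eye"];T=(P-np.array(st["position"]))@R.from_quat(st["ee_rot"]).as_matrix()
np.save("pics/w3_T.npy",T)
for i in range(150,420,10):print(i,T[i,281].round(0), end=' ')
E
```

```text
clock: 7.7
position: [594.6, 74.4, 207.9]
ee_rot: [-0.02, 1.0, -0.0, -0.002]
contact_force: [-0.9, -0.7, -2.9]
gripper_width: 15.4
grasp_force: 60.1
[594.79620095  74.26360305 208.42599303]
(array([592.42462515, 159.10165274]), 4243, np.float64(38.18678154508765), np.float64(56.99910953565308), array([ 0,  0,  0, 11, 73, 73, 78, 73, 74, 76, 73, 70, 73, 69, 70, 62, 30,
       14,  3,  0,  0,  0,  0,  0,  0,  0,  0,  0,  0,  9, 24, 47, 59, 11,
        0,  0,  0,  0,  0, 16, 56, 63, 56, 64, 61, 65, 57, 62, 63, 64, 64,
       64, 66, 65, 70, 67, 75, 57, 73, 69, 68, 78, 71, 72, 80, 73, 74, 73,
       82, 31,  0,  0]))
150 [ 37.  -0. 207.] 160 [ 48.  -0. -10.] 170 [ 43.  -0. -14.] 180 [ 38.  -0. -14.] 190 [ 35.  -0. -25.] 200 [ 32.  -0. -35.] 210 [ 28.  -0. -38.] 220 [ 28.  -0. -53.] 230 [ 28.  -0. -66.] 240 [ 26.  -0. -71.] 250 [ 22.  -0. -72.] 260 [ 18.  -0. -71.] 270 [ 15.  -0. -72.] 280 [ 10.  -0. -72.] 290 [  6.  -0. -71.] 300 [  2.  -0. -72.] 310 [ -2.  -0. -72.] 320 [ -7.  -0. -72.] 330 [-11.  -0. -73.] 340 [-16.  -0. -72.] 350 [-20.  -0. -72.] 360 [  12.   -0. -115.] 370 [  10.   -0. -116.] 380 [  11.   -0. -120.] 390 [  11.   -0. -123.] 400 [  12.   -0. -127.] 410 [  11.   -0. -127.]
```

View pics/w3.png

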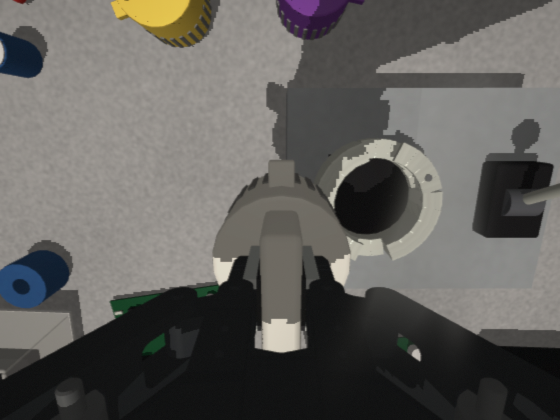

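The wrist view shows the held cartridge centred in the jaws, with its near lug at (281,165). The collar is at (390,200), with gaps at (385,145) and (372,248). The wrist fit puts the collar at about (592.5, 159), yaw about 0.04. I'll move over it and start lowering.

```bash
python3 -m handwheel '[[-0.001,0.03,0,0,0,0,-1],[-0.001,0.06,0,0,0,0,-1],[-0.001,0.085,0,0,0,0,-1],[-0.001,0.085,0,0,0,0,-1],[-0.001,0.085,0.02,0,0,0,-1],[-0.001,0.085,0.04,0,0,0,-1],[-0.001,0.085,0.06,0,0,0,-1],[-0.001,0.085,0.08,0,0,0,-1],[-0.001,0.085,0.088,0,0,0,-1],[-0.001,0.085,0.088,0,0,0,-1]]'
python3 - <<'E'
from collar import *
im,d,P=grab("wrist","w4");st=read_state();print(st["position"],delta([592.5,159,95],0.042))
print(fit(P,(592.5,159))[:4])
E
```

```text
clock: 9.0
position: [593.0, 159.1, 121.3]
ee_rot: [-0.02, 1.0, -0.0, -0.0]
contact_force: [0.8, -0.2, -1.0]
gripper_width: 15.6
grasp_force: 60.2
[593.49017358 159.50827009 122.09051772] (array([ 0.001 , -0.0005,  0.0271]), array([-0.0001,  0.0008, -0.0016]))
(array([594.10536402, 159.43417795]), 7623, np.float64(34.717708466507844), np.float64(57.69775834648604))
```

View pics/w4.png

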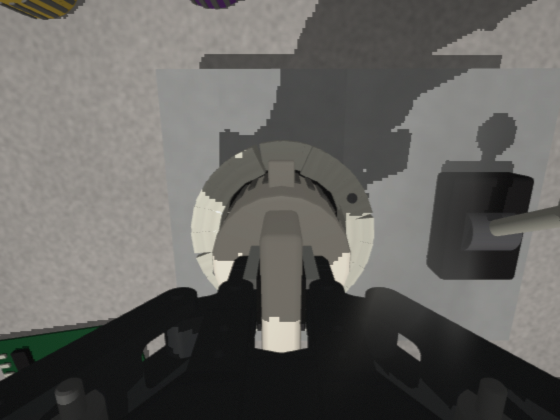

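The body is inside the ring. The near lug at (281,165) sits centred in the gap, and the stud is clockwise at (352,198). I'll lower it to the ledge.

```bash
python3 -m handwheel '[[0,0,0.008,0,0,0,-1],[0,0,0.014,0,0,0,-1],[0,0,0.019,0,0,0,-1],[0,0,0.022,0,0,0,-1],[0,0,0.024,0,0,0,-1],[0,0,0.0255,0,0,0,-1],[0,0,0.0255,0,0,0,-1]]'
```

```text
clock: 9.93
position: [593.1, 160.0, 96.0]
ee_rot: [-0.02, 1.0, 0.0, 0.0]
contact_force: [1.2, -0.2, -2.9]
gripper_width: 15.8
grasp_force: 60.2
```

Still hanging free, about 1 mm above the ledge. I'll twist it clockwise at this height.

```bash
python3 -m handwheel '[[0,0,0.0005,0,0,0.12,-1],[0,0,0.0005,0,0,0.26,-1],[0,0,0.0005,0,0,0.4,-1],[0,0,0.0005,0,0,0.54,-1],[0,0,0.0005,0,0,0.68,-1],[0,0,0.0005,0,0,0.82,-1]]'; python3 -m handwheel '[[0,0,0,0,0,0.1,-1],[0,0,0,0,0,0.18,-1],[0,0,0,0,0,0.227,-1],[0,0,0,0,0,0.227,-1]]'
python3 -c "
from h import *
s=read_state();print(s['joints'],s['wrist_torque'],delta([592.5,159,87],0.0405-1.047))"
```

```text
clock: 10.68
position: [593.2, 160.0, 95.8]
ee_rot: [0.382, 0.924, 0.0, 0.0]
contact_force: [0.5, 0.9, -3.3]
gripper_width: 15.1
grasp_force: 60.2
clock: 11.18
position: [593.8, 158.9, 95.7]
ee_rot: [0.481, 0.877, 0.001, -0.001]
contact_force: [0.7, -0.5, -3.1]
gripper_width: 15.1
grasp_force: 60.2
[ 5.23099221e-01  4.51684935e-01 -1.51450521e-01 -2.99347393e-03
 -9.67285452e-01 -3.09621795e+00] [-0.01683081 -0.0560905   0.02511362] (array([ 0.0007, -0.0011,  0.0087]), array([ 0.0005, -0.0024,  0.0025]))
```

Joint 6 is very near its limit, so I'll back off 0.02 rad while lowering into the notch.

```bash
python3 -m handwheel '[[0,0,0,0,0,-0.02,-1],[0,0,0.003,0,0,-0.02,-1],[0,0,0.005,0,0,-0.02,-1],[0,0,0.007,0,0,-0.02,-1],[0,0,0.008,0,0,-0.02,-1],[0,0,0.008,0,0,-0.02,-1]]'
```

```text
clock: 11.92
position: [593.6, 159.0, 87.4]
ee_rot: [0.472, 0.881, 0.001, -0.001]
contact_force: [0.2, -0.0, -3.8]
gripper_width: 15.1
grasp_force: 60.2
```

In the notch and level with the locked height. I'll release, rise, and check.

```bash
python3 -m handwheel '[[0,0,0,0,0,0,1],[0,0,0,0,0,0,1],[0,0,0,0,0,0,1],[0,0,0,0,0,0,1],[0,0,-0.02,0,0,0,1],[0,0,-0.05,0,0,0,1],[0,0,-0.1,0,0,0,1],[0,0,-0.13,0,0,0.0,1],[0,0,-0.13,0,0,0.0,1]]'
python3 - <<'E'
from h import *
im,d,P=grab("wrist","w5");s=P.reshape(-1,3)
h=s[np.hypot(s[:,0]-592.5,s[:,1]-159)<34];
print(np.histogram(h[:,2],bins=np.arange(110,175,3)))
q=h[(h[:,2]>150)&(h[:,2]<168)];r=cv2.minAreaRect(q[:,:2].astype(np.float32));print(len(q),q[:,2].mean(),r)
q=s[(s[:,2]>150)&(s[:,2]<215)&(np.hypot(s[:,0]-580,s[:,1]-289)<50)];print('lever',len(q),q.mean(0) if len(q) else '')
st=read_state();print(st["position"])
im,d,P=grab("top","top2");s=P.reshape(-1,3);q=s[(s[:,2]>160)&(s[:,2]<215)&(np.hypot(s[:,0]-580,s[:,1]-289)<50)];print('lever',len(q),q.mean(0) if len(q) else '',q.max(0))
E
```

```text
clock: 13.05
position: [595.4, 159.3, 221.0]
ee_rot: [0.472, 0.881, 0.003, 0.001]
contact_force: [-0.7, 0.1, -0.4]
gripper_width: 85.5
grasp_force: 0.0
(array([  15,   21,   24, 1178, 1841,    1,   12,    6,   15,    3,   10,
          9,   14,    5,   19,  195, 1130,    2,    0,    0,    0]), array([110, 113, 116, 119, 122, 125, 128, 131, 134, 137, 140, 143, 146,
       149, 152, 155, 158, 161, 164, 167, 170, 173]))
1349 158.79217740127575 ((593.230712890625, 158.32916259765625), (15.94973373413086, 55.48298263549805), 33.369449615478516)
lever 1575 [555.87305303 285.06656321 181.73144204]
[594.10325635 158.96824057 218.63695466]
lever 83 [555.76004569 287.29073953 183.06067861] [567.78827403 299.03587015 191.00158844]
```

View pics/w5.png

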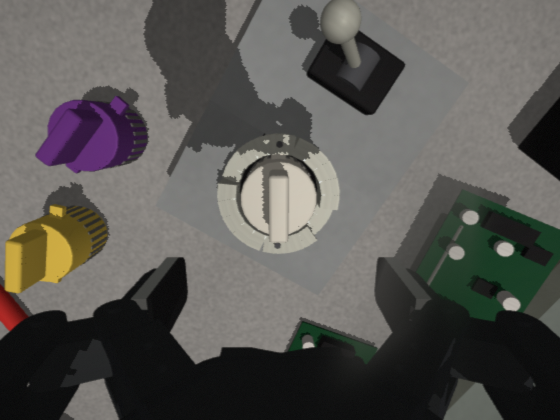

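It's locked: the bar top is at 158.8 mm, so the foot is at 42, and the bar lines up with the studs at (280,142) and (277,243). The lever ball is at (340,20). Next I'll shut the fingers and go round to the robot's side of the ball.

```bash
python3 -c "
from h import *
print(delta([505,284.5,219],0.04))"
```

```text
(array([ 0.1537, -0.0039, -0.0014]), array([ 0.0014, -0.003 , -1.0243]))
```

```bash
python3 -m handwheel '[[0.02,0,0,0,0,-0.12,-1],[0.045,-0.001,0,0,0,-0.26,-1],[0.07,-0.002,0,0,0,-0.4,-1],[0.095,-0.003,0,0,0,-0.54,-1],[0.12,-0.003,0,0,0,-0.68,-1],[0.14,-0.004,0,0,0,-0.82,-1],[0.154,-0.004,0,0,0,-0.95,-1],[0.154,-0.004,0,0,0,-1.025,-1],[0.154,-0.004,0,0,0,-1.025,-1],[0.154,-0.004,0,0,0,-1.025,-1]]'
python3 -c "
from h import *
print(delta([505,284.5,121],0.04))"
```

```text
clock: 14.4
position: [505.0, 284.3, 217.0]
ee_rot: [-0.02, 1.0, 0.001, -0.001]
contact_force: [-0.1, -0.4, 0.1]
gripper_width: 0.2
grasp_force: 0.0
(array([-0.0003,  0.    ,  0.096 ]), array([ 0.0012, -0.0025, -0.0004]))
```

```bash
python3 -m handwheel '[[0,0,0.04,0,0,0,-1],[0,0,0.08,0,0,0,-1],[0,0,0.096,0,0,0,-1],[0,0,0.096,0,0,0,-1],[-0.015,0,0.096,0,0,0,-1],[-0.03,0,0.096,0,0,0,-1],[-0.045,0,0.096,0,0,0,-1],[-0.06,0,0.096,0,0,0,-1]]'
python3 -m handwheel '[[-0.01,0,0,0,0,0,-1],[-0.02,0,0,0,0,0,-1],[-0.028,0,0,0,0,0,-1],[-0.033,0,0,0,0,0,-1],[-0.033,0,0,0,0,0,-1]]'
```

```text
clock: 15.4
position: [566.4, 287.5, 122.1]
ee_rot: [-0.02, 1.0, 0.001, -0.0]
contact_force: [-0.9, -0.5, 0.2]
gripper_width: -0.1
grasp_force: 0.6
clock: 16.02
position: [598.5, 288.8, 121.7]
ee_rot: [-0.02, 1.0, 0.001, -0.0]
contact_force: [0.5, 0.5, 0.6]
gripper_width: -0.1
grasp_force: 0.0
```

Little force so far. I'll push on in small steps until the stop is felt.

```bash
python3 -m handwheel '[[-0.002,0,0,0,0,0,-1],[-0.003,0,0,0,0,0,-1],[-0.003,0,0,0,0,0,-1]]'; python3 -m handwheel '[[-0.001,0,0,0,0,0,-1],[-0.002,0,0,0,0,0,-1],[-0.002,0,0,0,0,0,-1]]'
```

```text
clock: 16.4
position: [599.7, 288.8, 121.8]
ee_rot: [-0.021, 1.0, 0.001, -0.002]
contact_force: [-5.6, 1.0, 1.8]
gripper_width: -0.2
grasp_force: 2.5
clock: 16.77
position: [599.7, 288.7, 121.7]
ee_rot: [-0.021, 1.0, 0.0, -0.004]
contact_force: [-10.0, 1.7, 4.8]
gripper_width: 0.2
grasp_force: 5.2
```

It stalls at x = 599.7 with rising force, and I predicted the stop at 600, so the lever is fully over. I'll back off, rise, and check everything.

```bash
python3 -m handwheel '[[-0.002,0,0,0,0,0,-1],[0.02,0,0,0,0,0,-1],[0.05,0,0,0,0,0,-1],[0.09,0,0,0,0,0,-1],[0.1,0,-0.05,0,0,0,-1],[0.1,0,-0.1,0,0,0,-1],[0.12,0,-0.1,0,0,0,-1],[0.12,0,-0.1,0,0,0,-1]]'
python3 - <<'E'
from h import *
im,d,P=grab("wrist","w6");s=P.reshape(-1,3)
q=s[(s[:,2]>155)&(s[:,2]<215)&(np.hypot(s[:,0]-600,s[:,1]-289)<70)];print('lever',len(q),q.mean(0).round(1),q.max(0).round(1),q.min(0).round(1))
# sphere fit
from scipy.optimize import least_squares
q=q[q[:,2]>165];o=least_squares(lambda p:np.linalg.norm(q-p,axis=1)-13,q.mean(0)-[0,0,10],loss='soft_l1');print('ball',o.x)
q=s[(np.hypot(s[:,0]-592.5,s[:,1]-159)<34)&(s[:,2]>150)&(s[:,2]<168)];print(len(q),np.median(q[:,2]) if len(q) else '')
im,d,P=grab("top","top3");s=P.reshape(-1,3)
q=s[(np.hypot(s[:,0]-593.5,s[:,1]-161)<34)&(s[:,2]>150)&(s[:,2]<168)];print('bar top',len(q),np.median(q[:,2]) if len(q) else '')
E
```

```text
clock: 17.77
position: [483.3, 284.2, 223.4]
ee_rot: [-0.021, 1.0, 0.002, 0.001]
contact_force: [0.5, -0.3, -0.5]
gripper_width: -0.2
grasp_force: 0.0
lever 108 [610.7 289.7 159.7] [614.5 294.1 164.9] [606.7 285.8 155. ]<stdin>:6: RuntimeWarning: Mean of empty slice.
  ret = um.true_divide(
Traceback (most recent call last):
ValueError: Initial guess is outside of provided bounds
```

Run:
```python
from h import *
im,d,P=grab("top","top3");s=P.reshape(-1,3)
q=s[(np.hypot(s[:,0]-593.5,s[:,1]-161)<34)&(s[:,2]>150)&(s[:,2]<168)];print('bar top',len(q),np.median(q[:,2]) if len(q) else '')
q=s[(s[:,2]>165)&(s[:,2]<215)&(np.hypot(s[:,0]-610,s[:,1]-289)<60)];print('ball',len(q),q.mean(0).round(1) if len(q) else '')
```

```text
bar top 139 157.92152313944084
ball 82 [623.3 290.1 181.1]
```

View pics/top3.png

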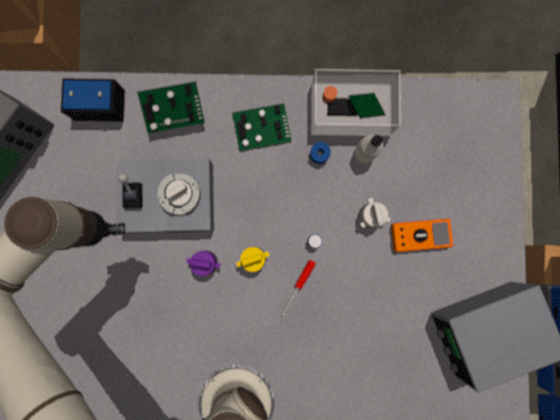

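The top view shows the bar turned inside the collar at (178,193) and its top at about 158 mm, so it's locked. The lever ball is over to the far side at (125,180), about 34 mm beyond the pivot, and the bystanders haven't moved. The arm is clear, so I'll hand in.

```bash
python3 -c "
from bench import job_done
print(job_done())"
```

```text
the job is handed in; nothing more can be done
None
```

The two-lug cartridge is locked in the collar, the lever is pushed to its far stop, the bystanders are where they were, and I handed the job in at about 18 s on the robot's clock; no verdict was shown.

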